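Put the loop tool away in the potter's jar

TASK

Take the red-handled loop tool out of the sloped wooden rest and stand it upright in the open terracotta jar, wire loop up, lowering it well down into the jar before you let go. Leave the short blue-handled knife in its rest, do not shift the green vase, and keep the jar standing.

Things in the scene. Friction and masses are not known exactly. Their poses are not given: they have to be found in the camera images.
- loop_tool: Trimming tool, 230 mm long, 90 g: red square handle 18 x 18 x 170 mm, steel wire loop at the head. Origin: centre of the butt; z runs up the handle to the loop; x, y square to its faces. Starts on a sloped rest, leaning 30 deg from upright towards its x side, away from the robot, y level. The slope backs it up to 95 mm from the butt, cleats flank the lowest 45 mm; above, its sides are free; lifts straight up.
- knife_tool: Bystander that stays put: short knife with a blue handle (18 x 18 x 110 mm) and flat pale wooden blade, 158 mm long, in the other lane of the same wooden rest, 100 mm from the loop tool; either tool may be in either lane. The rest (130 x 180 mm, fixed) varies in place and by 23 deg in direction. Origin and axes as for the loop tool.
- jar: Plain open-topped terracotta jar standing loose on the bench, about 0.6 kg: 60 mm outer diameter, 115 mm high, wall 6 mm (mouth 48 mm wide), inner floor 8 mm above the underside. Origin: centre of its underside, z up along its axis.
- vase: Bystander: round-bellied green glazed vase with a narrow neck, 80 mm wide, 92 mm high, closed on top, loose. Origin: centre of its underside, z up. The rest, the jar and the vase stand left, middle and right in any order, about 0.5 m ahead of the robot.

How it is judged:
By the outcome, as a careful person would: the job done as asked, in the order asked, and still so for the second after the job is handed in, with the robot touching nothing.
It also fails if it takes over 48 s, if anything falls off the work surface, if the arm or the gripper's body presses on something with over 40 N, if the wrist force passes 120 N, or if a joint passes its speed limit or range.

ROBOT

A 6-joint arm with a two-finger parallel gripper is mounted at the origin on the work surface. World frame = base frame: x ahead of the robot, y to its left, z up, the work surface at z = 0. Lengths are in m, angles in rad, forces in N, time in s.
With the tool pointing down it reaches from about 0.35 to 0.975 m from the base axis. Payload 17.4 kg.
Tool frame: the origin (TCP) lies on the centre line of the jaws, within the pads' length; the fingertips stand 11 mm ahead of it and the grasp point (between the pads) lies 8 mm behind it; z points along the fingers, y is the line along which they close (so a half turn about z gives the same grasp; the last joint's range is limited). The gripper opens to 85 mm and grips with 20 to 120 N. Pads are 22 mm wide; open, the fingers measure 114 mm over their backs; the gripper's body (76 mm by 85 mm) begins 54 mm behind the grasp point. The pads swing forward as they close: fully open they stand 13 mm farther back than shut.
Start: joints at [-1.29, 0.116, 1.442, -0, 1.584, -0.038], TCP at [0.212, -0.641, 0.242] pointing down, gripper open.
Joint ranges: [-2.83, 2.83], [-0.83, 2.19], [0.07, 2.5], [-1.14, 4.28], [0.01, 3], [-2.97, 2.97]. Speed limits (rad/s): [1.89, 1.89, 2.22, 3.14, 3.14, 3.14].

INTERFACE

Orientations are given as a unit quaternion [w, x, y, z].
In Python, from bench import sense, grab_frame, sign_off, find_in, outline_of, place_of gives the robot as it stands.
- The arm moves only by the tool drive_tool, never from a script. Its arguments are lists of equal length, an entry for each row: "xyz": the shift along the tool's x, y, z in cm, a list of three; "turn": the turn, a rotation vector about the tool's x, y, z in rad, a list of three; "hand": the gripper's target within -1 to 1 (shut at 1, half-way at 0, fully open at -1). In form: {"xyz": [[dx, dy, dz], ...], "turn": [[ax, ay, az], ...], "hand": [hand, ...]}. A call has 1 to 10 rows; each row is the pose to reach, as a shift and turn from the pose commanded when the call began, along the tool's axes at that moment; what a row does not reach only later rows make up. A row lasts 1/10 s, in which the tool goes at most 50 mm and 8.59 degrees, less where a joint would pass 70% of its speed; a pose out of reach is approached as far as the arm can. A call with a gripper value outside its range is refused whole. The fingers move at their own pace and stop on an object; "squeeze" is the grip in N (left out, the last holds). Time passes only in rows, so rows that repeat a pose let the fingers close. It gives the time, the measured TCP pose, the force, the opening and the grip force at its end, in the units of the state.
- sense(): the state, without advancing time (a new reading comes with each control period).
- grab_frame(name): name is "scene" or "top" or "wrist"; returns a dict with "image" (480x640x3 uint8, blue, green, red), "fx", "fy", "cx", "cy" (pixels), "rvec" (rotation vector, rad) and "tvec" (3), from world to camera coordinates, as OpenCV has them. Camera axes: x right, y down, z forward; pixel columns grow to the right and rows downward; lengths in m; the calibration is good to about 2 mm. A picture is of the moment at which its call begins. There is no depth.
- sign_off(): hands the job in; it is judged then, once.
Trained networks look in a picture, given as the dict that the camera call returned (one of the last four; its "shot" number tells which), for a name from the list of things; names that differ only in an ending like _2 or _b are one class to them, and where a whole thing is asked for, a point or a joint stands for the part that bears it (a point fixed in the world has none). Each returns a list of dicts, best first, with "score" (0 to 1); they miss things now and then, are a little off and sometimes report something else, mostly with a low value. They report only what shows in the picture. A call takes as long as a camera call.
- find_in(label, picture): "point" ([column, row] in pixels, amid what is visible of it).
- outline_of(label, picture): "mask" (480x640 bool, what is visible of it) and "point" ([column, row] in pixels, amid what is visible of it).
- place_of(label, picture): "point" ([column, row] in pixels: a listed point, or the origin of a listed thing).
The state is a dict: "clock": time; "qpos": joint angles; "qvel": joint speeds; "joint_torque": joint torques, N m; "eef_pos": TCP position; "tool_rot": TCP orientation; "contact_force": force on the tool from outside, world axes, zero at the start; "wrist_torque": the same for the moment, N m; "grip_width": opening from 0.0 (shut) to 1.0 (fully open); "gripper_force": force on a finger pad.
Only numpy, scipy, OpenCV 4.12 (cv2) and the standard library are available. Lean on these libraries where they do the work, as an engineer would, in place of code of your own. Each camera call takes 0.05 s, during which the arm holds its last target. There are 200 camera calls.

## Working session

There is one attempt and no reset: what is moved stays moved. The work goes in short steps, Python scripts to look and compute and a tool call to move; the robot and the scene stay as the last step left them, time stands still between calls to the robot, and variables do not carry over. Pictures are saved under pics/ and viewed, at most 10 in all, crops included, and the job is handed in when it is done.

Besides the shell and the picture viewer there is one more tool, called by a JSON object that holds its "fn" and its "kwargs". drive_tool: Moves the arm, as the interface text tells. Its arguments: {"type":"object","properties":{"xyz":{"type":"array"},"turn":{"type":"array"},"hand":{"type":"array"},"squeeze":{"type":"number"}},"required":["xyz","turn","hand"]}

```bash
mkdir -p pics
cat > h.py <<'E'
import numpy as np, cv2
from scipy.spatial.transform import Rotation as R
from bench import *
def P(f):
    Rm=cv2.Rodrigues(np.array(f["rvec"],float))[0]; t=np.array(f["tvec"],float).reshape(3)
    K=np.array([[f["fx"],0,f["cx"]],[0,f["fy"],f["cy"]],[0,0,1]]); return K@np.c_[Rm,t],Rm,t,K
def ray(f,p):
    _,Rm,t,K=P(f); d=Rm.T@np.linalg.solve(K,[p[0],p[1],1]); return -Rm.T@t,d/np.linalg.norm(d)
def tri(obs):
    A=np.zeros((3,3));b=np.zeros(3)
    for f,p in obs:
        c,d=ray(f,p);M=np.eye(3)-np.outer(d,d);A+=M;b+=M@c
    x=np.linalg.solve(A,b); return x,[np.linalg.norm(np.cross(x-ray(f,p)[0],ray(f,p)[1])) for f,p in obs]
def proj(f,X):
    q=P(f)[0]@np.r_[X,1]; return q[:2]/q[2]
E
python3 - <<'E'
from h import *
np.set_printoptions(precision=4,suppress=True)
F={n:grab_frame(n) for n in("scene","top")}
s=sense();print(s["clock"],s["eef_pos"],s["tool_rot"])
for n,f in F.items(): cv2.imwrite(f"pics/{n}0.png",f["image"]); print(n,ray(f,(320,240)))
for l in("loop_tool","knife_tool","jar","vase"):
    o=[]
    for n,f in F.items():
        a=place_of(l,f);m=outline_of(l,f)
        print(l,n,[(np.round(x["point"],1),round(x["score"],2)) for x in a[:2]],[(np.round(x["point"],1),round(x["score"],2),x["mask"].sum()) for x in m[:2]])
        if a:o.append((f,a[0]["point"]))
    if len(o)==2: print(tri(o))
E
```

```text
0.1 [ 0.2115 -0.6408  0.2416] [-0.0005  0.9873  0.1587 -0.0001]
scene (array([ 0.8312, -0.5929,  0.5942]), array([-0.4109,  0.678 , -0.6095]))
top (array([ 0.3617, -0.0104,  1.0965]), array([ 0.126 ,  0.019 , -0.9918]))
loop_tool scene [(array([316.8, 292.1]), 0.75)] [(array([356.8, 250.2]), 0.82, np.int64(1502))]
loop_tool top [(array([363.9, 234. ]), 0.82)] [(array([363.5, 193.6]), 0.59, np.int64(876))]
(array([ 0.5114, -0.0725,  0.0292]), [np.float64(0.0006267424030349377), np.float64(0.0006267424030349083)])
knife_tool scene [(array([351.5, 254.7]), 0.68)] [(array([230.7, 339.6]), 0.61, np.int64(3652)), (array([379.1, 216.4]), 0.58, np.int64(385))]
knife_tool top [(array([310.1, 236. ]), 0.83)] [(array([308.6, 208.7]), 0.67, np.int64(649))]
(array([0.5077, 0.031 , 0.0265]), [np.float64(0.0034690654893383722), np.float64(0.003469065489338269)])
jar scene [(array([409.7, 204.8]), 0.9)] [(array([412.1, 175. ]), 0.73, np.int64(2162)), (array([360.1, 248.3]), 0.7, np.int64(1526))]
jar top [(array([194.4, 229.4]), 0.94)] [(array([185.4, 226.8]), 0.89, np.int64(1345))]
(array([ 0.5139,  0.2547, -0.0023]), [np.float64(0.0019252340846737563), np.float64(0.0019252340846737806)])
vase scene [(array([235.9, 362.2]), 0.88)] [(array([231.7, 339.1]), 0.64, np.int64(3577)), (array([414.9, 173.7]), 0.25, np.int64(2040))]
vase top [(array([438.4, 253.8]), 0.91)] [(array([444.1, 253.4]), 0.83, np.int64(1383))]
(array([ 0.4793, -0.2203,  0.0016]), [np.float64(0.0007094253857947493), np.float64(0.0007094253857947399)])
```

View pics/scene0.png

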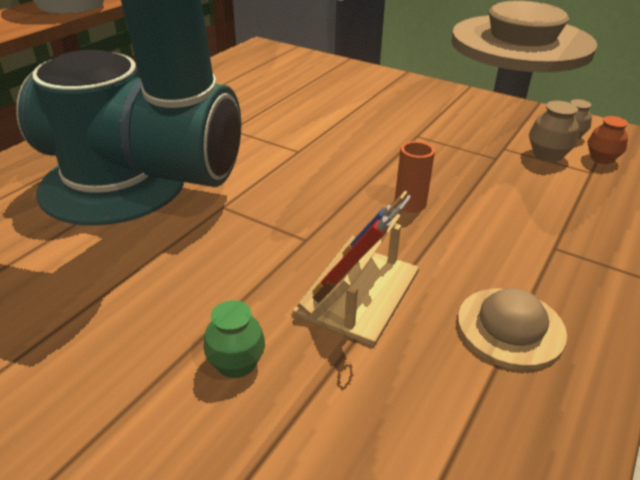

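View pics/top0.png

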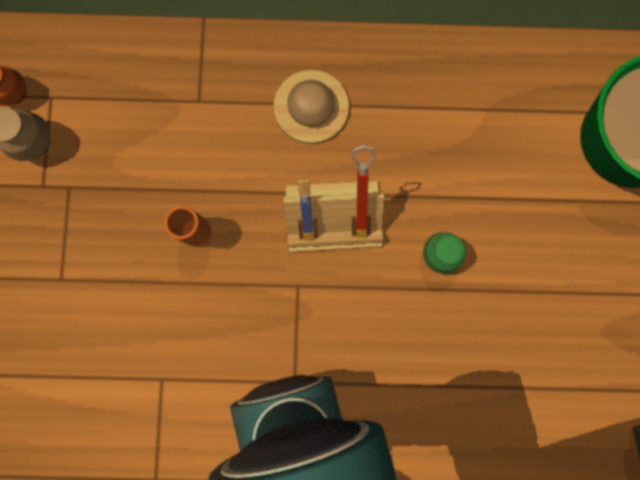

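The scene view shows the red tool from butt (320,295) to loop (408,198), with the knife behind it, the jar at (415,175) and the vase at (234,340). In the top view the loop tool is the right lane, butt (362,236), loop (363,152). The jar mouth is at (185,222).

```bash
cat >> h.py <<'E'
def redline(f):
    im=f["image"].astype(int); B,G,Rr=im[...,0],im[...,1],im[...,2]
    m=outline_of("loop_tool",f)[0]["mask"]
    m=cv2.dilate(m.astype(np.uint8),np.ones((7,7)))>0
    m&=(Rr>60)&(G<0.35*Rr)&(B<0.45*Rr)
    n,l,st,_=cv2.connectedComponentsWithStats(m.astype(np.uint8)); k=1+np.argmax(st[1:,4]); v,u=np.where(l==k)
    p=np.c_[u,v].astype(float);c=p.mean(0);d=np.linalg.svd(p-c,full_matrices=False)[2][0]
    t=(p-c)@d
    return c,d,t.min(),t.max(),len(p)
E
python3 - <<'E'
from h import *
np.set_printoptions(precision=4,suppress=True)
F=[grab_frame(n) for n in("scene","top")]
N=[];L=[]
for f in F:
    c,d,a,b,n=redline(f);print(c,d,a,b,n);L.append((c,d,a,b))
    o,r1=ray(f,c+a*d);_,r2=ray(f,c+b*d);k=np.cross(r1,r2);N.append(k/np.linalg.norm(k))
ax=np.cross(*N);ax/=np.linalg.norm(ax);ax*=np.sign(ax[2]);print("axis",ax,"lean",np.degrees(np.arccos(ax[2])),"yaw",np.degrees(np.arctan2(ax[1],ax[0])))
# point on line: intersect planes near
for i in range(2):
    c,d,a,b=L[i];
    for e in(a,0,b):
        o,r=ray(F[i],c+e*d);o2=ray(F[1-i],(0,0))[0];k=N[1-i]
        print(i,e,o+r*(k@(o2-o))/(k@r))
# jar mouth and rest edges
m=outline_of("jar",F[1])[0]["mask"]
E
```

```text
[364.7188 240.4805] [-0.7046  0.7096] -23.18672414008915 28.464780071983164 256
[361.9349 202.2148] [-0.0254  0.9997] -28.334351139866694 25.876915587035093 461
axis [0.513  0.0421 0.8574] lean 30.976820864681468 yaw 4.692081182899005
0 -23.18672414008915 [ 0.5967 -0.0603  0.1774]
0 0 [ 0.5769 -0.0619  0.1443]
0 28.464780071983164 [ 0.5504 -0.0641  0.1001]
1 -28.334351139866694 [ 0.5924 -0.0607  0.1702]
1 0 [ 0.5562 -0.0636  0.1097]
1 25.876915587035093 [ 0.5193 -0.0667  0.048 ]
```

```bash
cat >> h.py <<'E'
def rot(yaw,down): # tool z at 'down' deg below horizontal, yaw deg; y level
    y,d=np.radians([yaw,down]); z=np.array([np.cos(d)*np.cos(y),np.cos(d)*np.sin(y),-np.sin(d)]); yy=np.array([np.sin(y),-np.cos(y),0])
    return np.c_[np.cross(yy,z),yy,z]
def to(p,Rt,start=None):
    if start is None: s=sense(); start=(np.array(s["eef_pos"]),R.from_quat(np.array(s["tool_rot"])[[1,2,3,0]]).as_matrix())
    p0,R0=start
    print("xyz cm",np.round(100*R0.T@(p-p0),2),"turn",np.round(R.from_matrix(R0.T@Rt).as_rotvec(),3))
E
python3 - <<'E'
from h import *
Rt=rot(4,75); g=np.array([.580,-.062,.148])+.008*Rt[:,2]
to(g-.13*Rt[:,2],Rt)
E
```

```text
xyz cm [ 50.08 -44.21  -2.36] turn [-0.033  0.26   0.248]
```

{"fn": "drive_tool", "kwargs": {"xyz": [[50.1, -44.2, -4], [50.1, -44.2, -4], [50.1, -44.2, -4], [50.1, -44.2, -4], [50.1, -44.2, -4], [50.1, -44.2, -4], [50.1, -44.2, -4], [50.1, -44.2, -4], [50.1, -44.2, -2.4], [50.1, -44.2, -2.4]], "turn": [[-0.03, 0.26, 0.25], [-0.03, 0.26, 0.25], [-0.03, 0.26, 0.25], [-0.03, 0.26, 0.25], [-0.03, 0.26, 0.25], [-0.03, 0.26, 0.25], [-0.03, 0.26, 0.25], [-0.03, 0.26, 0.25], [-0.03, 0.26, 0.25], [-0.03, 0.26, 0.25]], "hand": [-0.3, -0.3, -0.3, -0.3, -0.3, -0.3, -0.3, -0.3, -0.3, -0.3]}}

```text
clock: 2.15
eef_pos: [0.4641, -0.2081, 0.2668]
tool_rot: [-0.005, 0.991, 0.033, 0.131]
contact_force: [0.5, -0.9, -0.8]
grip_width: 0.652
gripper_force: 0.0
```

Run:
```python
from h import *
s=sense();print(s["clock"],s["eef_pos"],s["qpos"],s["contact_force"],s["grip_width"])
Rt=rot(4,75); g=np.array([.580,-.062,.148])+.008*Rt[:,2]
to(g-.13*Rt[:,2],Rt)
```

```text
2.15 [ 0.46407006 -0.20810951  0.26676914] [-0.55589426 -0.40092108  1.88104035  0.15465844  1.44964334  0.94538701] [ 0.45372839 -0.93641658 -0.7532886 ] 0.6521407751454398
xyz cm [  9.04 -13.79   2.55] turn [-0.001 -0.    -0.003]
```

{"fn": "drive_tool", "kwargs": {"xyz": [[9, -13.8, 2.5], [9, -13.8, 2.5], [9, -13.8, 2.5], [9, -13.8, 2.5], [9, -13.8, 2.5], [9, -13.8, 2.5], [9, -13.8, 2.5]], "turn": [[0, 0, 0], [0, 0, 0], [0, 0, 0], [0, 0, 0], [0, 0, 0], [0, 0, 0], [0, 0, 0]], "hand": [-0.3, -0.3, -0.3, -0.3, -0.3, -0.3, -0.3]}}

```text
clock: 2.85
eef_pos: [0.5471, -0.0668, 0.2658]
tool_rot: [-0.006, 0.991, 0.033, 0.13]
contact_force: [-0.6, 0.1, -0.8]
grip_width: 0.652
gripper_force: 0.0
```

Run:
```python
from h import *
np.set_printoptions(precision=4,suppress=True)
s=sense();print(s["eef_pos"],s["qpos"])
f=grab_frame("wrist");cv2.imwrite("pics/w1.png",f["image"])
print(ray(f,(320,240)))
b=np.array([.510,-.068,.030]);ax=R.from_euler("ZY",[4,30],degrees=True).as_matrix()[:,2]
for t in(0,.1,.138,.17,.23):print(t,proj(f,b+t*ax))
for l in("loop_tool","knife_tool"):
  for x in place_of(l,f)[:2]+outline_of(l,f)[:1]:print(l,x["point"],x["score"])
Rt=rot(4,75); g=np.array([.580,-.062,.148])+.008*Rt[:,2]
to(g-.13*Rt[:,2],Rt)
```

```text
[ 0.5471 -0.0668  0.2658] [-0.204  -0.3192  1.8219  0.0727  1.388   1.2961]
(array([ 0.5938, -0.0623,  0.4143]), array([-0.0843, -0.0029, -0.9964]))
0 [321.2613 296.2301]
0.1 [321.1349 252.5238]
0.138 [321.0645 228.1643]
0.17 [320.9894 202.2056]
0.23 [320.7851 131.5501]
loop_tool [318.8, 290.1] 0.73
loop_tool [313.9, 207.3] 0.68
knife_tool [179.4, 258.7] 0.76
xyz cm [ 0.14 -0.23  0.03] turn [-0.002  0.001 -0.004]
```

View pics/w1.png

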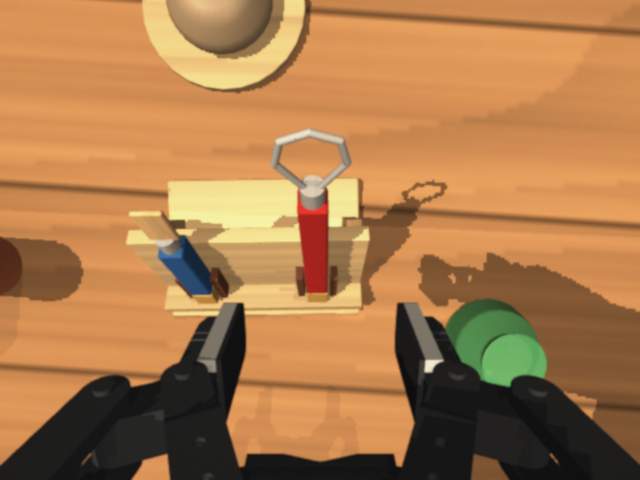

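The wrist view shows the red handle running from (317,297) to (313,200), with the loop top at (310,131). The predicted columns were about 321, so I'll fit the tool's pose to this line.

Run:
```python
from h import *
from scipy.optimize import least_squares
np.set_printoptions(precision=4,suppress=True)
f=grab_frame("wrist");t=grab_frame("top");s=grab_frame("scene")
L=[(g,redline(g)) for g in(f,t,s)]
for g,l in L:print(l, g["fx"])
# box-centre line vs pixel-region line: model the visible silhouette of the handle box's red part
def model(p):
    Rm=R.from_euler("ZY",[p[3],np.radians(30)]).as_matrix();b=p[:3];return Rm,b
def pred(g,p,t0,t1):
    Rm,b=model(p);pts=np.array([proj(g,b+Rm@np.array([x,y,z])) for x in(-.009,.009) for y in(-.009,.009) for z in(t0,t1)],np.float32)
    h=cv2.convexHull(pts); m=np.zeros((480*4,640*4),np.uint8);cv2.fillConvexPoly(m,np.round(h*4+1.5).astype(int),255)
    v,u=np.where(m);q=np.c_[u,v]/4-.375;c=q.mean(0);d=np.linalg.svd(q-c,full_matrices=False)[2][0];return c,d
def res(p):
    r=[]
    for g,(c,d,a,b_,n) in L[:2]:
        cc,dd=pred(g,p,.016,.17);n_=np.array([-dd[1],dd[0]])
        r+=[(c+a*.8*d-cc)@n_,(c+b_*.8*d-cc)@n_]
    cc,_=pred(f,p,.016,.17)
    r+=[(L[0][1][0]-cc)[1]*.5, (p[2]-.0297)*500,(p[0]-.510)*300]
    return r
o=least_squares(res,[.51,-.068,.03,.07],diff_step=1e-2,x_scale=[.01,.01,.01,.1]);print(o.x,np.degrees(o.x[3]),o.fun)
Rm,b=model(o.x);
for g in(f,t,s):print([proj(g,b+Rm[:,2]*k) for k in(0,.17,.23)])
print(b+Rm[:,2]*.138)
```

```text
Traceback (most recent call last):
  File "h.py", line 18, in redline
    m=outline_of("loop_tool",f)[0]["mask"]
      ~~~~~~~~~~~~~~~~~~~~~~~~~^^^
IndexError: list index out of range
```

Run:
```python
from h import *
from scipy.optimize import least_squares
np.set_printoptions(precision=4,suppress=True)
f=grab_frame("wrist");t=grab_frame("top")
im=f["image"].astype(int);m=(im[...,2]>60)&(im[...,1]<.35*im[...,2])&(im[...,0]<.45*im[...,2])
m[:150]=0;m[310:]=0;m[:,:270]=0;m[:,360:]=0
v,u=np.where(m);p=np.c_[u,v].astype(float);c=p.mean(0);d=np.linalg.svd(p-c,full_matrices=False)[2][0];k=(p-c)@d
L=[(f,(c,d,k.min(),k.max())),(t,(np.array([361.93,202.21]),np.array([-.0254,.9997]),-28.3,25.9))]
print(L[0][1],len(p),f["fx"])
def model(p): return R.from_euler("ZY",[p[3],np.radians(30)]).as_matrix(),p[:3]
def pred(g,p,t0,t1):
    Rm,b=model(p);pts=np.array([proj(g,b+Rm@np.array([x,y,z])) for x in(-.009,.009) for y in(-.009,.009) for z in(t0,t1)],np.float32)
    h=cv2.convexHull(pts); m=np.zeros((480*4,640*4),np.uint8);cv2.fillConvexPoly(m,np.round(h*4+1.5).astype(int),255)
    v,u=np.where(m);q=np.c_[u,v]/4-.375;c=q.mean(0);d=np.linalg.svd(q-c,full_matrices=False)[2][0];return c,d
def res(p):
    r=[]
    for g,(c,d,a,b_) in L:
        cc,dd=pred(g,p,.016,.17);n_=np.array([-dd[1],dd[0]])
        r+=[(c+a*.8*d-cc)@n_,(c+b_*.8*d-cc)@n_]
    cc,_=pred(f,p,.016,.17)
    r+=[(L[0][1][0]-cc)[1]*.5,(p[2]-.0297)*500,(p[0]-.510)*300]
    return r
o=least_squares(res,[.51,-.068,.03,.07],diff_step=1e-2,x_scale=[.01,.01,.01,.1]);print(o.x,np.degrees(o.x[3]),o.fun)
Rm,b=model(o.x)
for g in(f,t):print([proj(g,b+Rm[:,2]*k) for k in(0,.17,.23)])
g=b+Rm[:,2]*.138;print(g)
Rt=rot(np.degrees(o.x[3]),75);to(g+.008*Rt[:,2]-.06*Rt[:,2],Rt);to(g+.008*Rt[:,2],Rt)
```

```text
(array([315.3621, 246.8305]), array([0.0447, 0.999 ]), np.float64(-55.254079797732686), np.float64(45.55537062459673)) 2077 426.09883920602437
[ 0.5061 -0.0658  0.0301  0.094 ] 5.387825525627211 [ 0.1706  0.8184 -1.3688 -0.9356  0.3804  0.1765 -1.1631]
[array([319.2623, 300.6209]), array([314.0507, 209.5476]), array([310.136 , 141.1388])]
[array([360.1376, 236.33  ]), array([361.153 , 173.7632]), array([361.5849, 147.1553])]
[ 0.5748 -0.0593  0.1496]
xyz cm [-0.32 -0.43  6.74] turn [ 0.004  0.001 -0.026]
xyz cm [-0.31 -0.46 12.74] turn [ 0.004  0.001 -0.026]
```

{"fn": "drive_tool", "kwargs": {"xyz": [[0, -0.45, 2], [0, -0.45, 5], [0, -0.45, 8], [0, -0.45, 10], [0, -0.45, 12], [0, -0.45, 12.7], [0, -0.45, 12.7], [0, -0.45, 12.7]], "turn": [[0, 0, -0.026], [0, 0, -0.026], [0, 0, -0.026], [0, 0, -0.026], [0, 0, -0.026], [0, 0, -0.026], [0, 0, -0.026], [0, 0, -0.026]], "hand": [-0.3, -0.3, -0.3, -0.3, -0.3, -0.3, -0.3, -0.3]}}

```text
clock: 4.25
eef_pos: [0.58, -0.059, 0.144]
tool_rot: [-0.004, 0.99, 0.046, 0.131]
contact_force: [-0.3, 0.4, 0.2]
grip_width: 0.65
gripper_force: 0.0
```

Run:
```python
from h import *
a=grab_frame("wrist")["image"];b=grab_frame("scene")["image"][120:400,180:540]
cv2.imwrite("pics/w2.png",np.hstack([cv2.resize(a,(400,300)),cv2.resize(b,(386,300))]))
```

```text
(no output)
```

View pics/w2.png

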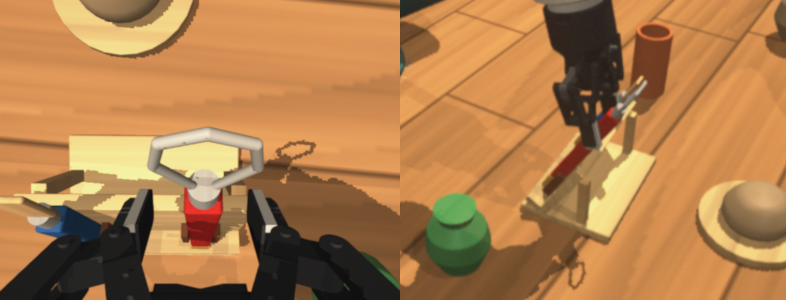

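The handle sits midway between the pads, at (203,210) in the left panel with the pads at 145 and 260, and nothing is touching. I'll close on it.

{"fn": "drive_tool", "kwargs": {"xyz": [[0, 0, 0], [0, 0, 0], [0, 0, 0], [0, 0, 0], [0, 0, 0], [0, 0, 0], [0, 0, 0], [0, 0, 0]], "turn": [[0, 0, 0], [0, 0, 0], [0, 0, 0], [0, 0, 0], [0, 0, 0], [0, 0, 0], [0, 0, 0], [0, 0, 0]], "hand": [0, 0.3, 0.6, 1, 1, 1, 1, 1], "squeeze": 70}}

```text
clock: 5.15
eef_pos: [0.5799, -0.059, 0.1435]
tool_rot: [-0.004, 0.99, 0.046, 0.13]
contact_force: [-2.6, 0.3, 6.2]
grip_width: 0.2
gripper_force: 68.3
```

Run:
```python
from h import *
s=sense();print(s["gripper_force"],s["grip_width"],s["contact_force"],s["wrist_torque"])
Rt=rot(5.4,75);p=np.array(s["eef_pos"])
to(p+[0,0,.15],Rt)
```

```text
68.26225161552429 0.20038983723477233 [-2.59388626  0.25242942  6.21929927] [ 0.00195318  0.41943761 -0.01394016]
xyz cm [  3.88   0.06 -14.49] turn [ 0.004  0.    -0.   ]
```

{"fn": "drive_tool", "kwargs": {"xyz": [[0.4, 0, -1.4], [0.8, 0, -2.9], [1.3, 0, -5], [2.1, 0, -8], [2.9, 0, -11], [3.9, 0, -14.5], [3.9, 0, -14.5], [3.9, 0, -14.5]], "turn": [[0, 0, 0], [0, 0, 0], [0, 0, 0], [0, 0, 0], [0, 0, 0], [0, 0, 0], [0, 0, 0], [0, 0, 0]], "hand": [1, 1, 1, 1, 1, 1, 1, 1]}}

```text
clock: 5.95
eef_pos: [0.5802, -0.0583, 0.295]
tool_rot: [-0.004, 0.99, 0.046, 0.131]
contact_force: [0.4, 0.1, -1.3]
grip_width: 0.197
gripper_force: 68.3
```

```bash
cat >> h.py <<'E'
def jarpos():
    F=[grab_frame(n) for n in("scene","top")];o=[]
    for f in F:
        a=place_of("jar",f)
        if a:o.append((f,a[0]["point"])); c,d=ray(f,a[0]["point"]); print(a[0]["score"],c-d*c[2]/d[2])
    return F
E
python3 - <<'E'
from h import *
np.set_printoptions(precision=4,suppress=True)
s=sense();print(s["eef_pos"],s["qpos"],s["contact_force"],s["grip_width"])
F=jarpos()
# rim centre from top camera: fit ellipse of mask? rim = dilate of brim -> use projected rim compare
from scipy.optimize import least_squares
def hull(f,x,y):
    a=np.linspace(0,2*np.pi,60);pts=np.array([proj(f,[x+.03*np.cos(k),y+.03*np.sin(k),z]) for k in a for z in(0,.115)],np.float32)
    m=np.zeros((480,640),np.uint8);cv2.fillConvexPoly(m,np.round(cv2.convexHull(pts)).astype(int),1);return m>0
for f in F:
    for o in outline_of("jar",f)[:1]:
        m=o["mask"];best=max(((lambda h:((h&m).sum()/(h|m).sum()))(hull(f,x,y)),x,y) for x in np.arange(.495,.535,.002) for y in np.arange(.235,.275,.002));print(o["score"],m.sum(),best)
f=F[0];a=np.array(f["image"]);cv2.imwrite("pics/s3.png",a)
E
```

```text
[ 0.5802 -0.0583  0.295 ] [-0.1749 -0.2509  1.7213  0.0655  1.4162  1.3006] [ 0.3752  0.1313 -1.3342] 0.19704306388454748
0.71 [0.5105 0.2473 0.    ]
0.75 [0.516  0.2508 0.    ]
0.94 2189 (np.float64(0.9041718298223874), np.float64(0.513), np.float64(0.253))
0.92 1432 (np.float64(0.955793703951775), np.float64(0.513), np.float64(0.251))
```

View pics/s3.png

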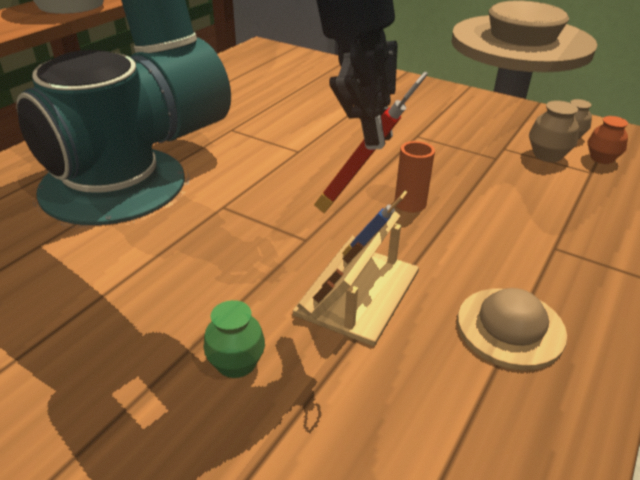

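The tool is held at about (355,150) and clear of the rest, and the knife and vase are unmoved. The jar is at about (0.513, 0.252).

```bash
cat >> h.py <<'E'
Rg=rot(5.4,75);BT=Rg.T@(np.array([.510,-.0655,.030])-np.array([.580,-.059,.1435]))
JAR=np.array([.513,.252])
E
python3 - <<'E'
from h import *
print(BT)
s=sense();to(np.array(s["eef_pos"])+[0,0,.06],Rg)
Rt=rot(25,45);to(np.r_[JAR,.22]-Rt@BT,Rt)
E
```

```text
[-0.09728155 -0.00011643  0.09143733]
xyz cm [ 1.54  0.02 -5.8 ] turn [ 0.004  0.002 -0.   ]
xyz cm [ -1.67 -31.62  -6.88] turn [ 0.177  0.521 -0.299]
```

{"fn": "drive_tool", "kwargs": {"xyz": [[1.5, 0, -5.8], [1.5, 0, -5.8], [-1.7, -31.6, -6.9], [-1.7, -31.6, -6.9], [-1.7, -31.6, -6.9], [-1.7, -31.6, -6.9], [-1.7, -31.6, -6.9], [-1.7, -31.6, -6.9], [-1.7, -31.6, -6.9], [-1.7, -31.6, -6.9]], "turn": [[0, 0, 0], [0, 0, 0], [0.177, 0.521, -0.299], [0.177, 0.521, -0.299], [0.177, 0.521, -0.299], [0.177, 0.521, -0.299], [0.177, 0.521, -0.299], [0.177, 0.521, -0.299], [0.177, 0.521, -0.299], [0.177, 0.521, -0.299]], "hand": [1, 1, 1, 1, 1, 1, 1, 1, 1, 1]}}

```text
clock: 7.25
eef_pos: [0.5154, 0.2561, 0.3539]
tool_rot: [-0.084, 0.901, 0.202, 0.374]
contact_force: [-0.5, -0.4, -0.5]
grip_width: 0.197
gripper_force: 68.7
```

Run:
```python
from h import *
s=sense();print(s["eef_pos"],s["qpos"])
Rt=rot(25,45);to(np.r_[JAR,.22]-Rt@BT,Rt)
```

```text
[0.51541759 0.25611168 0.35391738] [ 0.40453992 -0.56869373  1.96762036  0.03104998  0.95702293  1.52761548]
xyz cm [-0.02  0.28  0.05] turn [-0.003 -0.001  0.003]
```

{"fn": "drive_tool", "kwargs": {"xyz": [[0, 0, 0], [0, 0, 0]], "turn": [[0, 0, 0], [0, 0, 0]], "hand": [1, 1]}}

```text
clock: 7.45
eef_pos: [0.5169, 0.2526, 0.3541]
tool_rot: [-0.083, 0.902, 0.2, 0.374]
contact_force: [-0.5, -0.8, -0.7]
grip_width: 0.196
gripper_force: 68.7
```

Run:
```python
from h import *
np.set_printoptions(precision=4,suppress=True)
s=sense();p=np.array(s["eef_pos"]);Rt=R.from_quat(np.array(s["tool_rot"])[[1,2,3,0]]).as_matrix()
print(p,p+Rt@BT)
for n in("scene","top","wrist"):
    f=grab_frame(n);im=f["image"]
    for l in("loop_tool","jar"):
        print(n,l,[(np.round(x["point"],1),round(x["score"],2)) for x in place_of(l,f)[:2]])
    h=Rt@(np.array([np.sin(np.pi/4),0,-np.cos(np.pi/4)]));b=p+Rt@BT
    print(n,"pred butt",proj(f,b),"htop",proj(f,b+.17*h),"end",proj(f,b+.23*h))
    if n=="scene":scn=im
    if n=="top":top=im
cv2.imwrite("pics/s4.png",np.hstack([cv2.resize(scn[20:260,300:540],(400,400),interpolation=2),cv2.resize(top[100:340,80:320],(400,400),interpolation=2)]))
```

```text
[0.5169 0.2526 0.3541] [0.5132 0.251  0.2207]
scene loop_tool [(array([424.8,  95.6]), 0.59)]
scene jar [(array([410.3, 206.1]), 0.68), (array([348.5, 252.1]), 0.54)]
scene pred butt [424.9357  91.2246] htop [440.0215 -21.5879] end [446.309  -68.6061]
top loop_tool [(array([165.8, 206.9]), 0.85)]
top jar [(array([195.2, 232. ]), 0.75)]
top pred butt [163.7769 210.2624] htop [124.9589 186.3622] end [106.5051 175.0003]
wrist loop_tool [(array([324.4, 384.7]), 0.66)]
wrist jar [(array([318.1, 411.8]), 0.82)]
wrist pred butt [322.1797 391.3603] htop [325.1467 324.1488] end [329.6587 221.9378]
```

View pics/s4.png

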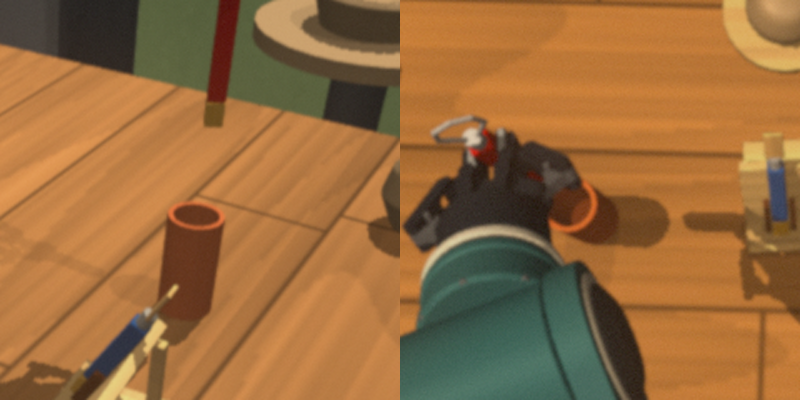

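The butt appears at scene (427,95), straight in line with the prediction of (425,91), and the jar is standing untouched. I'll triangulate the butt.

Run:
```python
from h import *
np.set_printoptions(precision=4,suppress=True)
f=grab_frame("scene");t=grab_frame("top");w=grab_frame("wrist")
print(tri([(f,(426,95.6)),(t,(165.8,206.9))]),tri([(f,(426,95.6)),(t,(165.8,206.9)),(w,(324.4,384.7))]))
a=P(w);print(ray(w,(320,240)))
for z in(.205,.213,.22):print(z,proj(f,[.513,.251,z]),proj(t,[.513,.251,z]),proj(w,[.513,.251,z]))
cv2.imwrite("pics/w5.png",w["image"])
```

```text
(array([0.5182, 0.249 , 0.2155]), [np.float64(0.0014357382845134959), np.float64(0.0014357382845133734)]) (array([0.518 , 0.2508, 0.2144]), [np.float64(0.0017531429156148334), np.float64(0.0018895246398022059), np.float64(0.001417267164134527)])
(array([0.4859, 0.2405, 0.5058]), array([ 0.387 ,  0.1803, -0.9043]))
0.205 [423.5957 100.3185] [166.6175 212.1458] [322.8028 394.2385]
0.213 [424.2196  95.6841] [165.1758 211.2548] [322.8812 392.9674]
0.22 [424.771   91.5885] [163.8932 210.462 ] [322.9532 391.7996]
```

View pics/w5.png

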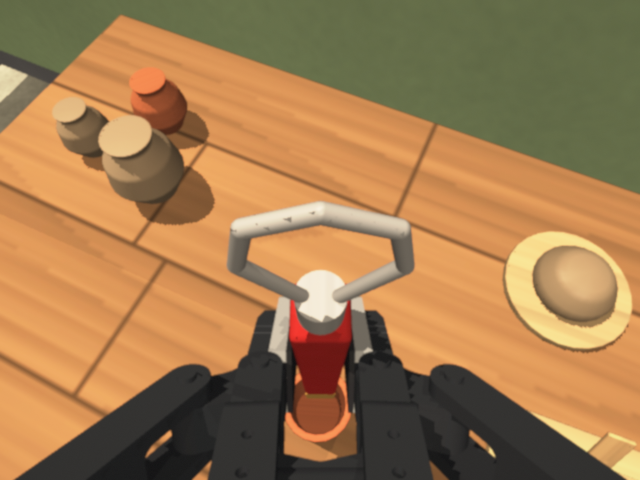

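Run:
```python
from h import *
s=sense();p=np.array(s["eef_pos"]);Rt=rot(25,45)
to(p+[-.003,.001,-.085],Rt)
to(p+[-.003,.001,-.203],Rt)
```

```text
xyz cm [-6.18 -0.22  5.84] turn [ 0.    -0.001  0.   ]
xyz cm [-14.53  -0.22  14.18] turn [ 0.    -0.001  0.   ]
```

{"fn": "drive_tool", "kwargs": {"xyz": [[-2, -0.2, 2], [-4, -0.2, 3.7], [-6.2, -0.2, 5.8], [-6.2, -0.2, 5.8], [-6.2, -0.2, 5.8], [-6.2, -0.2, 5.8]], "turn": [[0, 0, 0], [0, 0, 0], [0, 0, 0], [0, 0, 0], [0, 0, 0], [0, 0, 0]], "hand": [1, 1, 1, 1, 1, 1]}}

```text
clock: 8.65
eef_pos: [0.5137, 0.2542, 0.2718]
tool_rot: [-0.083, 0.901, 0.2, 0.375]
contact_force: [-0.5, -0.6, -0.3]
grip_width: 0.197
gripper_force: 68.7
```

Run:
```python
from h import *
a=grab_frame("scene")["image"];b=grab_frame("top")["image"]
cv2.imwrite("pics/s6.png",np.hstack([cv2.resize(a[60:220,340:500],(400,400),interpolation=2),cv2.resize(grab_frame("wrist")["image"][280:480,220:420],(400,400),interpolation=2)]))
s=sense();p=np.array(s["eef_pos"]);Rt=rot(25,45);print(p)
```

```text
[0.51357753 0.25416171 0.2709939 ]
```

View pics/s6.png

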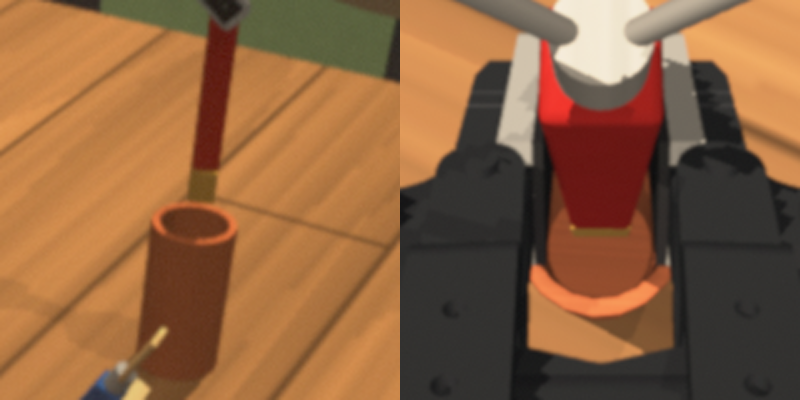

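The butt is over the mouth, about 4 mm right of centre in the scene crop: butt (202,200), rim centre (194,223). I'll correct that and lower.

Run:
```python
from h import *
s=sense();p=np.array(s["eef_pos"]);Rt=rot(25,45)
for d in(.0,.04,.08,.112):to(p+[-.003,-.002,-d],Rt)
```

```text
xyz cm [-0.25  0.05 -0.25] turn [ 0.    -0.003  0.   ]
xyz cm [-3.09  0.05  2.57] turn [ 0.    -0.003  0.   ]
xyz cm [-5.92  0.05  5.39] turn [ 0.    -0.003  0.   ]
xyz cm [-8.19  0.05  7.64] turn [ 0.    -0.003  0.   ]
```

{"fn": "drive_tool", "kwargs": {"xyz": [[-0.25, 0.05, -0.25], [-1.7, 0.05, 1.2], [-3.1, 0.05, 2.6], [-4.5, 0.05, 4], [-4.5, 0.05, 4]], "turn": [[0, 0, 0], [0, 0, 0], [0, 0, 0], [0, 0, 0], [0, 0, 0]], "hand": [1, 1, 1, 1, 1]}}

```text
clock: 9.3
eef_pos: [0.5095, 0.2517, 0.2065]
tool_rot: [-0.083, 0.902, 0.2, 0.372]
contact_force: [0.1, -1.1, -2.0]
grip_width: 0.197
gripper_force: 68.8
```

{"fn": "drive_tool", "kwargs": {"xyz": [[-1, 0, 1], [-2, 0, 2], [-3, 0, 3], [-3.6, 0, 3.6], [-3.6, 0, 3.6], [-3.6, 0, 3.6]], "turn": [[0, 0, 0], [0, 0, 0], [0, 0, 0], [0, 0, 0], [0, 0, 0], [0, 0, 0]], "hand": [1, 1, 1, 1, 1, 1]}}

```text
clock: 9.9
eef_pos: [0.5105, 0.2522, 0.1585]
tool_rot: [-0.083, 0.902, 0.2, 0.374]
contact_force: [-0.1, 0.8, -0.5]
grip_width: 0.199
gripper_force: 68.7
```

Run:
```python
from h import *
s=sense();print(s["eef_pos"],s["contact_force"],s["wrist_torque"])
a=grab_frame("scene")["image"]
cv2.imwrite("pics/s7.png",np.hstack([cv2.resize(a[60:260,300:500],(400,400),interpolation=2),cv2.resize(grab_frame("wrist")["image"][280:480,220:420],(400,400),interpolation=2)]))
```

```text
[0.51052387 0.25217857 0.15851609] [-0.08822495  0.79245886 -0.47843064] [-0.15338075  0.36208871  0.01080694]
```

View pics/s7.png

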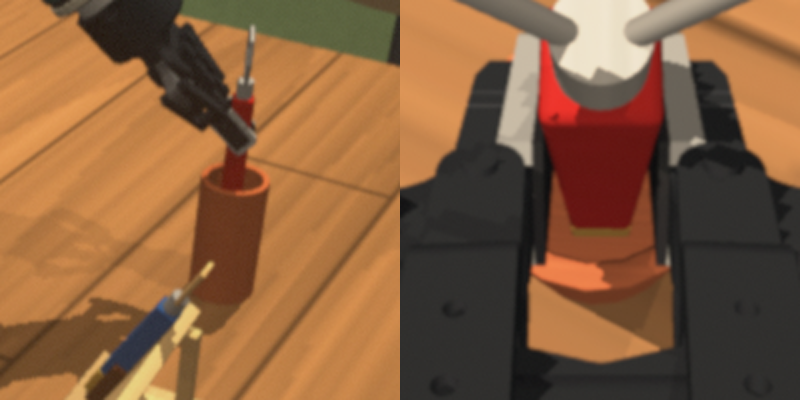

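The handle is inside the jar at (235,185) in the left panel with no contact force. I'll lower the last few millimetres gently.

{"fn": "drive_tool", "kwargs": {"xyz": [[-0.15, 0, 0.15], [-0.3, 0, 0.3], [-0.45, 0, 0.45], [-0.45, 0, 0.45]], "turn": [[0, 0, 0], [0, 0, 0], [0, 0, 0], [0, 0, 0]], "hand": [1, 1, 1, 1]}}

```text
clock: 10.4
eef_pos: [0.5103, 0.2521, 0.1515]
tool_rot: [-0.083, 0.902, 0.2, 0.374]
contact_force: [0.2, 0.0, -1.0]
grip_width: 0.197
gripper_force: 68.7
```

{"fn": "drive_tool", "kwargs": {"xyz": [[0, 0, 0], [0, 0, 0], [0, 0, 0], [0, 0, 0], [0, 0, 0], [0, 0, 0], [0, 0, 0], [0, 0, 0], [0, 0, 0]], "turn": [[0, 0, 0], [0, 0, 0], [0, 0, 0], [0, 0, 0], [0, 0, 0], [0, 0, 0], [0, 0, 0], [0, 0, 0], [0, 0, 0]], "hand": [0.5, 0.4, 0.3, 0.2, 0, -0.2, -0.3, -0.3, -0.3]}}

```text
clock: 11.3
eef_pos: [0.5104, 0.2521, 0.152]
tool_rot: [-0.083, 0.902, 0.2, 0.374]
contact_force: [0.3, -0.4, -0.4]
grip_width: 0.649
gripper_force: 0.0
```

{"fn": "drive_tool", "kwargs": {"xyz": [[0, 0, -1], [0, 0, -2], [0, 0, -4], [0, 0, -7], [0, 0, -10], [0, 0, -14], [0, 0, -14], [0, 0, -14], [0, 0, -14], [0, 0, -14]], "turn": [[0, 0, 0], [0, 0, 0], [0, 0, 0], [0, 0, 0], [0, 0, 0], [0, 0, 0], [0, 0, 0], [0, 0, 0], [0, 0, 0], [0, 0, 0]], "hand": [-0.3, -0.3, -0.3, -0.3, -0.3, -0.3, -0.3, -0.3, -0.3, -0.3]}}

```text
clock: 12.3
eef_pos: [0.4321, 0.2163, 0.2505]
tool_rot: [-0.082, 0.903, 0.2, 0.371]
contact_force: [0.0, -0.1, -1.0]
grip_width: 0.656
gripper_force: 0.0
```

Run:
```python
from h import *
s=sense();print(s["eef_pos"],s["contact_force"],s["qvel"])
cv2.imwrite("pics/s8.png",grab_frame("scene")["image"])
```

```text
[0.43208799 0.21630553 0.25049052] [ 0.04954    -0.07505633 -1.0067363 ] [-0.0008634   0.00128848 -0.00388408  0.00027586 -0.00024442  0.00148636]
```

View pics/s8.png

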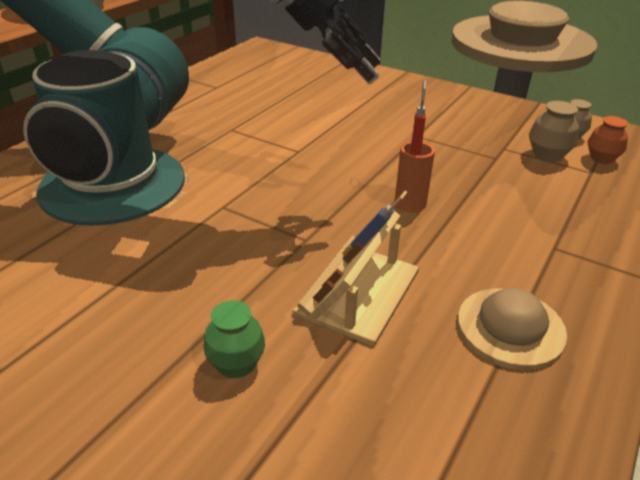

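The loop tool stands in the jar, loop up at (423,90) and handle entering the mouth at (417,148). The knife, vase and jar are in place, and the gripper is clear.

```bash
python3 -c "
from bench import *
print(sign_off())"
```

```text
the job is handed in; nothing more can be done
None
```

The loop tool stands upright in the jar, loop up, lowered to just above the jar floor before release; the knife, vase and jar stayed in place, and the job was handed in at about 12 s on the robot clock (no verdict returned).

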